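Brake the display trolley, hang the spare coupling magnet, release the brake

TASK

Tread the little display trolley's brake lever all the way down so that the trolley cannot roll, and with it braked hang the spare coupling magnet by its wire loop on the trolley's slanted peg and let go. Then flick the brake lever fully up again, leaving the magnet hanging on the peg. Do not force the lever, do not shove the trolley along its rail, and leave the other models undisturbed.

Things in the scene. Friction and masses are not known exactly. Their poses are not given: they have to be found in the camera images.
- brake (a joint): brake lever angle, rad: 0 = fully up (released, stop), growing as it is pushed down. At 0.515 its rubber pad meets the steel brake strip and stops it by 0.54: braked, the trolley holds against about 6 N. Stiff hinge (0.18 N m): stays where left; takes about 5 N on the tread, then stops hard. Down counts above 0.505, up below 0.08. The plate slopes up by 0.42 minus this angle from axle to toe
- brake_axle (a point): middle of the lever's hinge axle, 62 mm above the shelf at the trolley's front edge; the lever plate runs from here away from the peg's post, at right angles to the rail (the axle is parallel to the rail)
- tread (a point): middle of the ribbed upper face of the lever plate, where to press: 40 mm from the axle. The plate is dark steel, 100 mm wide (along the axle), 5 mm thick and 62 mm long from the axle, too wide to be gripped across
- toe (a point): middle of the outer edge of the lever's upturned toe: a strip 22 mm long at the plate's free end, bent up 43 degrees from the plate, 78 mm from the axle. Below it is free space down to the shelf (the brake strip, 33 mm high, ends about 28 mm short of the plate's free end), so a fingertip leaning 25 to 45 degrees, pointing down and towards the trolley, can go under it and lift it
- trolley (a joint): position of the trolley along its rail, m; 0 is the middle of the 340 mm rail, travel -0.07 to 0.07. Unbraked it rolls at a push of 0.5 N; the trolley is an aluminium deck 126 (across) by 140 mm (along), top 65 mm above the shelf, with an upright 14 by 16 mm post 195 mm high at its far side
- peg_root (a point): slanted steel display peg, 8 mm thick with a round end, standing out 77 mm from the trolley's post on the side of the brake lever; the origin is its root at the post, 170 mm above the shelf; its own z axis runs along the peg towards the tip, 45 degrees above level and pointing the same way as the lever
- peg_tip (a point): free end of the peg, 77 mm from its root, 224 mm above the shelf
- spare_center (a point): centre of the spare coupling magnet's block: a steel block 40 mm long (own x), 20 mm wide (own y, the way to grip it) and 26 mm high, 0.06 to 0.13 kg, lying on the shelf
- spare_loop (a point): centre of the magnet's rigid round wire loop, 42 mm from the block's centre along its own +x and level with it; clear opening 31 mm across, wire 5 mm thick; the loop lies flat, its opening facing up and down when the block lies on the shelf
- coach: silver die-cast passenger coach 170 by 32 by 47 mm, origin under its centre; leave alone
- hopper: black plastic coal hopper 100 by 36 by 40 mm, origin under its centre; leave alone
- bench: white ceramic platform bench 70 by 26 by 47 mm, origin under its centre; leave alone
- lamp: aluminium lamp post 124 mm high on a 36 mm round foot, origin under its centre; leave alone
Mind the look-alikes: they are no part of the job. Leave any turquoise or yellow look-alike of the part that bears spare_center alone.

How it is judged:
On the way, in this order (a step that is already met when the one before it is completed fails the run):
1. the brake lever is pressed all the way down and stays there with nothing on it (value of joint brake above 0.505 rad and contact force between the fingers and brake below 0.3 N), for 0.2 s.
2. the magnet hangs by its loop on the peg, let go, with the brake still down (x of spare_loop in the frame of peg_root between -0.022 and 0.022 m and y of spare_loop in the frame of peg_root between -0.02 and 0.02 m and z of spare_loop in the frame of peg_root between -0.02 and 0.072 m and contact force between the fingers and spare below 0.05 N and value of joint brake above 0.505 rad), for 0.3 s.
At the end, for the whole second after the job is handed in: the magnet's loop is on the peg (loop centre within about 20 mm of the peg's axis and between its root and tip), let go and at rest; the brake lever is up to within 0.08 rad of its upper stop (x of spare_loop in the frame of peg_root between -0.022 and 0.022 m and y of spare_loop in the frame of peg_root between -0.02 and 0.02 m and z of spare_loop in the frame of peg_root between -0.02 and 0.072 m and contact force between the fingers and spare below 0.05 N and value of joint brake below 0.08 rad and linear speed of spare below 0.03 m/s); the robot touches nothing.
It fails at once if the brake lever is forced (over 70 N) (contact force between the fingers and brake above 70 N).
It fails at once if the trolley is shoved more than 25 mm along its rail (distance of peg_tip from where it was at the start of the episode above 0.025 m).
It fails at once if the coach, hopper, bench or lamp is moved by more than 25 mm (distance of any of coach, hopper, bench, lamp from where it was at the start of the episode above 0.025 m).
It also fails if it takes over 61 s, if anything falls off the work surface, if the arm or the gripper's body presses on something with over 40 N, if the wrist force passes 120 N, or if a joint passes its speed limit or range.

ROBOT

A 6-joint arm with a two-finger parallel gripper is mounted at the origin on the work surface. World frame = base frame: x ahead of the robot, y to its left, z up, the work surface at z = 0. Lengths are in m, angles in rad, forces in N, time in s.
With the tool pointing down it reaches from about 0.425 to 0.95 m from the base axis. Payload 3.5 kg.
Tool frame: the origin (TCP) lies at the very end of the fingers, on their centre line; the grasp point (between the pads) lies 19 mm behind it; x points along the fingers, z is the direction in which the jaws open and shut, and the axes are right-handed (so a half turn about x gives the same grasp; the last joint's range is limited). The gripper opens to 85 mm and grips with 20 to 120 N. Pads are 22 mm wide; open, the fingers measure 114 mm over their backs; the gripper's body (76 mm by 85 mm) begins 54 mm behind the grasp point. The pads swing forward as they close: fully open they stand 13 mm farther back than shut.
Start: joints at [1.078, 0.286, 1.577, -0, 1.279, -0.15], TCP at [0.227, 0.636, 0.231] pointing down, gripper open.
Joint ranges: [-2.77, 2.77], [-0.9, 2.22], [0.21, 2.48], [-1.53, 4.67], [0.24, 2.81], [-2.84, 2.84]. Speed limits (rad/s): [2.79, 2.79, 3.14, 3.14, 3.14, 3.14].

INTERFACE

Orientations are given as a unit quaternion [x, y, z, w].
In Python, from plant import ctrl, cams gives the robot as it stands.
- The arm moves only by the tool play_rows, never from a script. Its argument "rows" is a list of rows, each a list of 3 entries, a list of its own where there are three numbers: the opening in per cent of the stroke, from 0 (shut) to 100 (fully open), then the shift along the tool's x, y, z in units of 0.3 m (1.0 is 0.3 m), then the turn, a rotation vector about the tool's x, y, z in units of pi/2 rad (1.0 is pi/2 rad). A call has 1 to 10 rows; each row is the pose to reach, as a shift and turn from the pose commanded when the call began, along the tool's axes at that moment; what a row does not reach only later rows make up. A row lasts 1/12 s, in which the tool goes at most 41.7 mm and 7.16 degrees, less where a joint would pass 70% of its speed; a pose out of reach is approached as far as the arm can. A call with a number of a shift or a turn outside -1 to 1 is refused whole. A call with a gripper value outside its range is refused whole. The fingers move at their own pace and stop on an object; "force" is the grip in N (left out, the last holds). Time passes only in rows, so rows that repeat a pose let the fingers close. It gives the time, the measured TCP pose, the force and the opening at its end, in the units of the state.
- ctrl.get_state(): the state, without advancing time (a new reading comes with each control period).
- cams.read_camera(name): name is "side" or "top" or "wrist"; returns a dict with "color" (420x560x3 uint8, red, green, blue), "fx", "fy", "cx", "cy" (pixels), "view" (4x4, takes a point from world to camera coordinates). Camera axes: x right, y down, z forward; pixel columns grow to the right and rows downward; lengths in m; the calibration is good to about 2 mm. A picture is of the moment at which its call begins. There is no depth.
- ctrl.sign_off(): hands the job in, once; it reports no verdict.
The state is a dict: "time": time; "qpos": joint angles; "dq": joint speeds; "joint_efforts": joint torques, N m; "eef_pos": TCP position; "tcp_rot": TCP orientation; "contact_force": force on the tool from outside, world axes, zero at the start; "wrist_torque": the same for the moment, N m; "opening": opening from 0.0 (shut) to 1.0 (fully open).
Only numpy, scipy, OpenCV 4.12 (cv2) and the standard library are available. Lean on these libraries where they do the work, as an engineer would, in place of code of your own. Each camera call takes 0.05 s, during which the arm holds its last target. There are 200 camera calls.

## Working session

There is one attempt and no reset: what is moved stays moved. The work goes in short steps, Python scripts to look and compute and a tool call to move; the robot and the scene stay as the last step left them, time stands still between calls to the robot, and variables do not carry over. Pictures are saved under pics/ and viewed, about 8 in all and at most 12, crops included, and the job is handed in when it is done.

Besides the shell and the picture viewer there is one more tool, called after "Emit:" as a command line: name --argument value ..., lists and objects as JSON in quotes. play_rows: Moves the arm, as the interface text tells. Shifts and turns lie within -1 to 1; 1 stands for 0.3 m of shift or pi/2 rad of turn. Its arguments: {"type":"object","properties":{"rows":{"type":"array"},"force":{"type":"number"}},"required":["rows"]}

```bash
ls; mkdir -p pics; python3 - <<'E'
from plant import ctrl,cams
import cv2,numpy as np
for n in ["top","side"]:
    c=cams.read_camera(n); cv2.imwrite(f"pics/{n}0.png",c["color"][:,:,::-1]); print(n,c["fx"],c["fy"],c["cx"],c["cy"]);print(np.round(c["view"],4).tolist())
print(ctrl.get_state())
E
```

```text
pics
top 461.31425998135455 461.31425998135455 274.53563687393427 214.0381117566316
[[0.0086, -0.9999, 0.0076, -0.0087], [-0.9986, -0.0089, -0.0524, 0.5428], [0.0525, -0.0072, -0.9986, 1.3615], [0.0, 0.0, 0.0, 1.0]]
side 506.15276063190316 506.15276063190316 276.5297549068263 212.4140679529207
[[-0.7852, -0.6189, 0.0198, 0.4137], [-0.3262, 0.3864, -0.8627, 0.3112], [0.5263, -0.6839, -0.5053, 1.0406], [0.0, 0.0, 0.0, 1.0]]
{'time': 0.1, 'qpos': array([ 1.07802059e+00,  2.87115667e-01,  1.57804831e+00,  2.18356364e-05,
        1.27863236e+00, -1.49955406e-01]), 'dq': array([ 0.00021875, -0.00213278, -0.0041672 , -0.00171327, -0.00015823,
       -0.00018261]), 'joint_efforts': array([ 4.29353004e-04, -4.07294905e+01, -2.93699473e+01, -1.53712535e-04,
        3.39228369e-03, -1.54835999e-05]), 'eef_pos': array([0.22654544, 0.63520188, 0.2300502 ]), 'tcp_rot': array([-0.40772662,  0.57865959,  0.40704244,  0.57725951]), 'contact_force': array([ 0.32665091, -0.11964504,  0.45735961]), 'wrist_torque': array([-0.00326108,  0.03135083, -0.05874962]), 'opening': 1.0002585893485825}
```

View pics/top0.png

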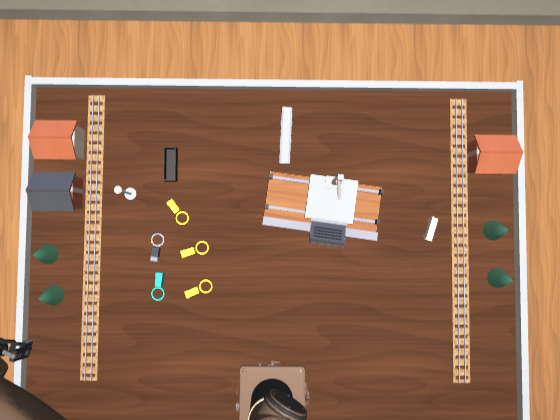

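View pics/side0.png

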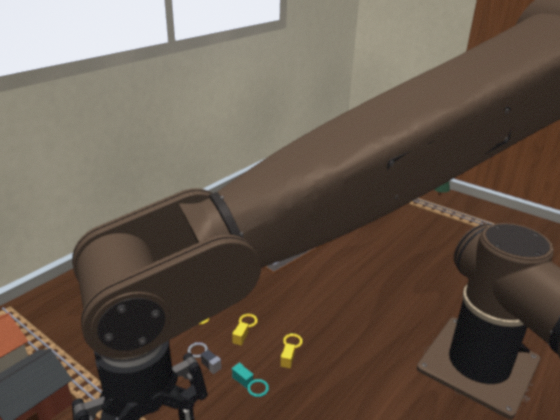

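The top view shows the grey spare at about (155,253) with its loop at (157,240). The trolley is at (330,200), the lever at (328,234) faces the robot, and the post is near (340,180). I'll enlarge both areas.

```bash
cat > h.py <<'E'
from plant import ctrl,cams
import cv2,numpy as np
from scipy.spatial.transform import Rotation as R
np.set_printoptions(precision=4,suppress=True)
def pic(n):
    return cams.read_camera(n)
def ray(c,u,v,z):
    V=np.array(c["view"]);Rm=V[:3,:3];o=-Rm.T@V[:3,3]
    d=Rm.T@np.array([(u-c["cx"])/c["fx"],(v-c["cy"])/c["fy"],1]);return o+d*(z-o[2])/d[2]
def proj(c,p):
    V=np.array(c["view"]);q=V[:3,:3]@np.asarray(p)+V[:3,3]
    return np.array([c["fx"]*q[0]/q[2]+c["cx"],c["fy"]*q[1]/q[2]+c["cy"]])
def rot(xa,za):
    xa=np.array(xa,float);xa/=np.linalg.norm(xa);za=np.array(za,float);za-=xa*(za@xa);za/=np.linalg.norm(za)
    return R.from_matrix(np.column_stack([xa,np.cross(za,xa),za]))
def row(p0,q0,p,q):
    r0=q0 if isinstance(q0,R) else R.from_quat(q0)
    return r0.inv().apply(np.array(p)-p0)/0.3,(r0.inv()*q).as_rotvec()/(np.pi/2)
E
python3 - <<'E'
from h import *
c=pic("top");im=c["color"][:,:,::-1]
a=cv2.resize(im[165:251,255:395],None,fx=5.6,fy=5.6,interpolation=cv2.INTER_CUBIC)[:,:784]
b=cv2.resize(im[225:275,135:175],None,fx=6,fy=6,interpolation=cv2.INTER_CUBIC)
a=cv2.resize(im[165:251,260:390],(520,344),interpolation=cv2.INTER_CUBIC)
o=np.zeros((344,770,3),np.uint8);o[:,:520]=a;o[:300,525:765]=b
cv2.imwrite("pics/z1.png",o)
E
```

```text
(no output)
```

View pics/z1.png

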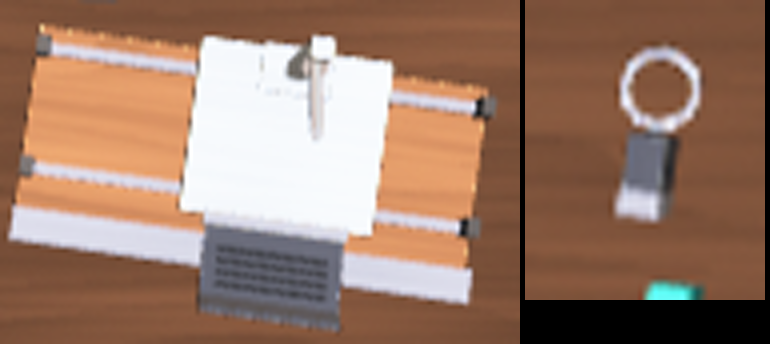

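The crop shows the deck corners, the post top at about (322,45), the peg tip at (316,138) and the lever below the deck. The loop centre is at (660,88) and the block's top face runs from (650,133) to (643,190).

```bash
python3 - <<'E'
from h import *
import pickle
c=pic("top");pickle.dump({k:c[k] for k in("fx","fy","cx","cy","view")},open("top.pkl","wb"))
f=lambda u,v,z:ray(c,260+(u+.5)/4-.5,165+(v+.5)/4-.5,z)
g=lambda u,v,z:ray(c,135+(u-525+.5)/6-.5,225+(v+.5)/6-.5,z)
D=[f(*p,.065) for p in[(205,38),(391,63),(371,235),(181,210)]]
for d in D:print(d)
print("ctr",np.mean(D,0), "along dirs",np.degrees([np.arctan2(*(D[0]-D[1])[:2]),np.arctan2(*(D[3]-D[2])[:2])]),[np.linalg.norm(D[i]-D[i-1]) for i in range(4)])
for n,u,v,z in[("post",322,45,.195),("tip",316,137,.224),("railL",41,45,.03),("railR",485,106,.03),("railL2",26,166,.03),("railR2",470,227,.03),("levL",202,225,.062),("levR",344,236,.062),("toeL",197,308,.105),("toeR",338,327,.105),("stripL",10,238,.0),("stripR",470,302,.0)]:print(n,f(u,v,z))
for n,u,v,z in[("loop",660,88,.013),("t1",632,133,.026),("t2",676,137,.026),("t3",663,193,.026),("t4",622,186,.026),("b1",656,219,0),("b2",616,214,0)]:print(n,g(u,v,z))
E
```

```text
[ 0.6566 -0.1075  0.065 ]
[ 0.6397 -0.2419  0.065 ]
[ 0.5154 -0.2274  0.065 ]
[ 0.5321 -0.0908  0.065 ]
ctr [ 0.5859 -0.1669  0.065 ] along dirs [7.1494 6.993 ] [np.float64(0.12553849478897042), np.float64(0.13546727228949318), np.float64(0.1251628562778586), np.float64(0.13764191381503244)]
post [ 0.6344 -0.1726  0.195 ]
tip [ 0.5718 -0.1645  0.224 ]
railL [0.6551 0.011  0.03  ]
railR [ 0.6128 -0.3181  0.03  ]
railL2 [0.5652 0.0212 0.03  ]
railR2 [ 0.5231 -0.3067  0.03  ]
levL [ 0.5216 -0.1062  0.062 ]
levR [ 0.5146 -0.2085  0.062 ]
toeL [ 0.4622 -0.0993  0.105 ]
toeR [ 0.4499 -0.1974  0.105 ]
stripL [0.5129 0.0331 0.    ]
stripR [ 0.4678 -0.3134  0.    ]
loop [0.4648 0.3444 0.013 ]
t1 [0.4428 0.3544 0.026 ]
t2 [0.441  0.3328 0.026 ]
t3 [0.4136 0.3386 0.026 ]
t4 [0.4168 0.3587 0.026 ]
b1 [0.3996 0.3481 0.    ]
b2 [0.4019 0.3681 0.    ]
```

```bash
cat >> h.py <<'E'
er=np.array([.1275,.9918,0]);dd=np.array([-.9918,.1275,0]);ez=np.array([0,0,1.])
def T(s,t,z): return s*er+t*dd+z*ez
def plan(p,q,p0=None,q0=None):
    s=ctrl.get_state();p0=s["eef_pos"] if p0 is None else p0;q0=R.from_quat(s["tcp_rot"]) if q0 is None else q0
    a,b=row(p0,q0,p,q);print("shift",a,"turn",b,"rows>",np.linalg.norm(a)*.3/.0417,np.linalg.norm(b)*90/7.16)
E
python3 - <<'E'
from h import *
s=ctrl.get_state();print(R.from_quat(s["tcp_rot"]).as_matrix())
qs=rot([0,0,-1],[.2,.98,0]);
z0=R.from_quat(s["tcp_rot"]).as_matrix()[:,2]
for sg in(1,-1): plan([.40,.35,.21],rot([0,0,-1],[sg*.2,sg*.98,0]))
E
```

```text
[[-0.0007 -0.9418  0.3362]
 [-0.0013  0.3362  0.9418]
 [-1.      0.0002 -0.0015]]
shift [ 0.069  -0.8639 -0.7015] turn [-0.0901 -0.0009 -0.0002] rows> 8.02159246424052 1.1325106114163404
shift [ 0.069  -0.8639 -0.7015] turn [ 1.9099 -0.0003  0.0014] rows> 8.02159246424052 24.007219663981616
```

Emit:
play_rows --rows '[[100,[0.07,-0.864,-0.7],[-0.09,0,0]],[100,[0.07,-0.864,-0.7],[-0.09,0,0]],[100,[0.07,-0.864,-0.7],[-0.09,0,0]],[100,[0.07,-0.864,-0.7],[-0.09,0,0]],[100,[0.07,-0.864,-0.7],[-0.09,0,0]],[100,[0.07,-0.864,-0.7],[-0.09,0,0]],[100,[0.07,-0.864,-0.7],[-0.09,0,0]],[100,[0.07,-0.864,-0.7],[-0.09,0,0]],[100,[0.07,-0.864,-0.7],[-0.09,0,0]],[100,[0.07,-0.864,-0.7],[-0.09,0,0]]]'

```text
time: 1.03
eef_pos: [0.4014, 0.3489, 0.2101]
tcp_rot: [-0.446, 0.549, 0.446, 0.549]
contact_force: [0.0, 0.3, -0.3]
opening: 1.002
```

```bash
python3 - <<'E'
from h import *
import pickle
c=pic("wrist");pickle.dump({k:c[k] for k in("fx","fy","cx","cy","view")},open("w1.pkl","wb"))
d=pic("side")
o=np.zeros((420,800,3),np.uint8);o[:,:560]=c["color"][:,:,::-1];o[:180,562:800]=cv2.resize(d["color"][:,:,::-1],(238,180));cv2.imwrite("pics/w1.png",o)
print(proj(c,[.4648,.3444,.013]),proj(c,[.4217,.349,.026]))
E
```

```text
[285.683  236.6787] [282.4595 205.5884]
```

View pics/w1.png

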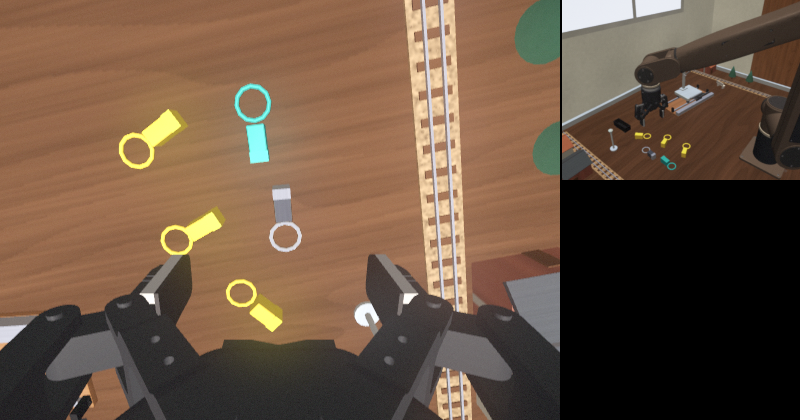

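The wrist view agrees with the top-view estimates: the loop is at (285,237) against a prediction of (286,237), and the block lies between (282,189) and (284,222). Next is the lever.

```bash
python3 - <<'E'
from h import *
import pickle
c=pickle.load(open("w1.pkl","rb"))
for a,b in[((273,190),(276,222)),((290,188),(292,222))]:
    v=ray(c,*b,.026)-ray(c,*a,.026);print(v,np.degrees(np.arctan2(v[1],v[0])))
e=ray(c,281.5,188.5,.026);l=ray(c,285,237,.013);print(e,l,np.degrees(np.arctan2((l-e)[1],(l-e)[0])))
print("tread",T(-.09,-.5,.13))
plan(T(-.09,-.499,.13),rot([0,0,-1],er))
E
```

```text
[ 0.038  -0.0045  0.    ] -6.820337461589837
[ 0.0401 -0.0056  0.    ] -7.882126974018714
[0.4019 0.352  0.026 ] [0.465  0.3435 0.013 ] -7.629374598020717
tread [ 0.4844 -0.153   0.13  ]
shift [ 0.2671 -0.6084 -1.5901] turn [-0.0471  0.0003 -0.0002] rows> 12.397842216937637 0.5923835259219756
```

Emit:
play_rows --rows '[[0,[0,-0.304,-0.795],[-0.047,0,0]],[0,[0,-0.304,-0.795],[-0.047,0,0]],[0,[0,-0.304,-0.795],[-0.047,0,0]],[0,[0,-0.304,-0.795],[-0.047,0,0]],[0,[0,-0.304,-0.795],[-0.047,0,0]],[0,[0,-0.304,-0.795],[-0.047,0,0]],[0,[0,-0.304,-0.795],[-0.047,0,0]]]'

```text
time: 1.72
eef_pos: [0.4429, 0.0955, 0.2108]
tcp_rot: [-0.467, 0.532, 0.465, 0.531]
contact_force: [-0.2, -0.3, 0.1]
opening: 0.005
```

```bash
python3 - <<'E'
from h import *
plan(T(-.09,-.499,.11),rot([0,0,-1],er))
E
```

```text
shift [ 0.338  -0.2411 -0.8026] turn [-0.0017 -0.0012  0.0011] rows> 6.501003204370895 0.029346208699219053
```

Emit:
play_rows --rows '[[0,[0.1,-0.15,-0.5],[0,0,0]],[0,[0.1,-0.241,-0.803],[0,0,0]],[0,[0.1,-0.241,-0.803],[0,0,0]],[0,[0.1,-0.241,-0.803],[0,0,0]],[0,[0.1,-0.241,-0.803],[0,0,0]],[0,[0.1,-0.241,-0.803],[0,0,0]],[0,[0.1,-0.241,-0.803],[0,0,0]],[0,[0.33,-0.241,-0.803],[0,0,0]],[0,[0.33,-0.241,-0.803],[0,0,0]],[0,[0.33,-0.241,-0.803],[0,0,0]]]'

```text
time: 2.55
eef_pos: [0.4796, -0.1456, 0.1052]
tcp_rot: [-0.463, 0.532, 0.472, 0.529]
contact_force: [-1.9, 0.0, -0.9]
opening: -0.004
```

```bash
python3 - <<'E'
from h import *
plan(T(-.09,-.499,.066),rot([0,0,-1],er))
print(T(-.09,-.499,.066))
c=pic("side"); 
for p in (T(-.09,-.588,.224),T(-.09,-.538,.062)): print(proj(c,p))
cv2.imwrite("pics/s2full.png",c["color"][:,:,::-1])
E
```

```text
shift [ 0.1305 -0.0173 -0.0232] turn [ 0.0013  0.0032 -0.0074] rows> 0.9617350099787452 0.10214674999344389
[ 0.4834 -0.1529  0.066 ]
[303.2758 162.556 ]
[313.8486 221.9921]
```

Emit:
play_rows --rows '[[0,[0.03,-0.018,-0.023],[0,0,0]],[0,[0.05,-0.018,-0.023],[0,0,0]],[0,[0.07,-0.018,-0.023],[0,0,0]],[0,[0.085,-0.018,-0.023],[0,0,0]],[0,[0.1,-0.018,-0.023],[0,0,0]],[0,[0.115,-0.018,-0.023],[0,0,0]],[0,[0.125,-0.018,-0.023],[0,0,0]],[0,[0.135,-0.018,-0.023],[0,0,0]],[0,[0.135,-0.018,-0.023],[0,0,0]]]'

```text
time: 3.35
eef_pos: [0.4874, -0.1567, 0.0706]
tcp_rot: [-0.467, 0.531, 0.467, 0.531]
contact_force: [-0.6, 0.4, 2.7]
opening: -0.0
```

```bash
python3 - <<'E'
from h import *
print(T(-.09,-.499,.06),ctrl.get_state()["contact_force"],ctrl.get_state()["eef_pos"])
E
```

```text
[ 0.4834 -0.1529  0.06  ] [-0.6164  0.3888  2.6757] [ 0.4874 -0.1567  0.0706]
```

Emit:
play_rows --rows '[[0,[0.01,0,0],[0,0,0]],[0,[0.02,0,0],[0,0,0]],[0,[0.025,0,0],[0,0,0]],[0,[0.03,0,0],[0,0,0]],[0,[0.03,0,0],[0,0,0]]]'

```text
time: 3.77
eef_pos: [0.4873, -0.1569, 0.0619]
tcp_rot: [-0.467, 0.531, 0.467, 0.531]
contact_force: [-4.0, 0.1, 4.9]
opening: 0.001
```

Emit:
play_rows --rows '[[0,[0.003,0,0],[0,0,0]],[0,[0.005,0,0],[0,0,0]],[0,[0.005,0,0],[0,0,0]]]'

```text
time: 4.02
eef_pos: [0.4873, -0.1569, 0.0617]
tcp_rot: [-0.467, 0.531, 0.468, 0.53]
contact_force: [-7.9, 2.1, 13.6]
opening: 0.0
```

Emit:
play_rows --rows '[[0,[0.005,0,0],[0,0,0]],[0,[0.008,0,0],[0,0,0]],[0,[0.008,0,0],[0,0,0]]]'

```text
time: 4.27
eef_pos: [0.4874, -0.157, 0.0615]
tcp_rot: [-0.466, 0.531, 0.468, 0.53]
contact_force: [-12.3, 4.3, 25.6]
opening: -0.008
```

Emit:
play_rows --rows '[[0,[-0.05,0,0],[0,0,0]],[0,[-0.3,0,0],[0,0,0]],[0,[-0.45,0,0],[0,0,0]],[0,[-0.45,0.1,0.1],[0,0,0]],[0,[-0.45,0.2,0.3],[0,0,0]],[50,[-0.45,0.2,0.3],[0,0,0]]]'

```text
time: 4.77
eef_pos: [0.4401, -0.0595, 0.1949]
tcp_rot: [-0.468, 0.53, 0.465, 0.533]
contact_force: [-0.1, 0.3, 0.1]
opening: 0.127
```

```bash
python3 - <<'E'
from h import *
c=pic("side");d=pic("top")
print([proj(c,T(-.09,-.588,.224)),proj(c,T(-.09,-.538,.062))])
u,v=proj(c,T(-.09,-.52,.1)).astype(int)
a=cv2.resize(c["color"][max(v-60,0):v+60,max(u-80,0):u+80,::-1],(640,480),interpolation=cv2.INTER_CUBIC);cv2.imwrite("pics/s3.png",a);print(u,v)
plan([.42,.349,.12],rot([0,0,-1],[.13,.99,0]))
E
```

```text
[array([303.2758, 162.556 ]), array([313.8486, 221.9921])]
319 212
shift [0.2446 0.2284 1.334 ] turn [0.0042 0.0007 0.0012] rows> 9.894322123061876 0.05535357432822341
```

View pics/s3.png

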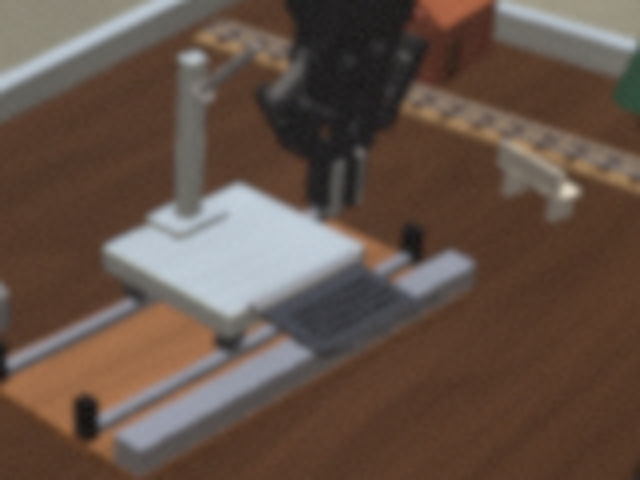

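The side view shows the lever flat on the strip and the trolley where it was, with the peg tip at full-frame (301,164). Next is the magnet.

Emit:
play_rows --rows '[[50,[0.12,0.115,0.667],[0,0,0]],[50,[0.12,0.115,0.667],[0,0,0]],[50,[0.12,0.115,0.667],[0,0,0]],[50,[0.12,0.115,0.667],[0,0,0]],[50,[0.12,0.115,0.667],[0,0,0]],[50,[0.12,0.115,0.667],[0,0,0]]]'

```text
time: 5.37
eef_pos: [0.4291, 0.1479, 0.1547]
tcp_rot: [-0.468, 0.53, 0.47, 0.529]
contact_force: [-0.1, 0.1, 0.2]
opening: 0.498
```

Emit:
play_rows --rows '[[50,[0.12,0.115,0.667],[0,0,0]],[50,[0.12,0.115,0.667],[0,0,0]],[50,[0.12,0.115,0.667],[0,0,0]],[50,[0.12,0.115,0.667],[0,0,0]],[50,[0.12,0.115,0.667],[0,0,0]],[50,[0.12,0.115,0.667],[0,0,0]],[50,[0.12,0.115,0.667],[0,0,0]]]'

```text
time: 5.95
eef_pos: [0.4218, 0.3467, 0.1192]
tcp_rot: [-0.468, 0.531, 0.468, 0.53]
contact_force: [1.0, -0.8, -0.1]
opening: 0.499
```

```bash
python3 - <<'E'
from h import *
plan([.417,.3495,.006],rot([0,0,-1],[.13,.99,0]))
c=pic("wrist");cv2.imwrite("pics/w4.png",c["color"][:,:,::-1]);print(proj(c,[.465,.344,.013]),proj(c,[.4215,.3492,.026]))
E
```

```text
shift [0.3775 0.0165 0.0079] turn [ 0.0037 -0.0009 -0.0008] rows> 2.719083335338454 0.04919119412246009
[281.9828 252.3889] [282.0285 210.2564]
```

View pics/w4.png

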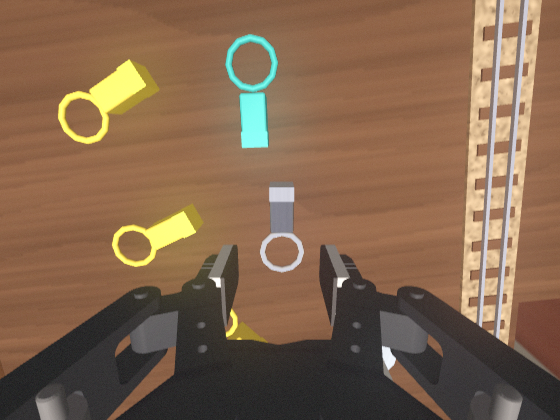

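The loop is at (282,252) and the block at (282,209), both as predicted, so I can go down.

Emit:
play_rows --rows '[[50,[0.12,0.016,0.008],[0,0,0]],[50,[0.24,0.016,0.008],[0,0,0]],[50,[0.32,0.016,0.008],[0,0,0]],[50,[0.36,0.016,0.008],[0,0,0]],[50,[0.37,0.016,0.008],[0,0,0]],[50,[0.37,0.016,0.008],[0,0,0]]]'

```text
time: 6.5
eef_pos: [0.4181, 0.3478, 0.0098]
tcp_rot: [-0.467, 0.531, 0.467, 0.531]
contact_force: [0.6, -0.4, 0.5]
opening: 0.501
```

Emit:
play_rows --force 40 --rows '[[0,[0,0,0],[0,0,0]],[0,[0,0,0],[0,0,0]],[0,[0,0,0],[0,0,0]],[0,[0,0,0],[0,0,0]],[0,[0,0,0],[0,0,0]],[0,[0,0,0],[0,0,0]]]'

```text
time: 7.0
eef_pos: [0.4194, 0.3497, 0.0123]
tcp_rot: [-0.468, 0.529, 0.467, 0.532]
contact_force: [0.3, -0.3, 5.6]
opening: 0.224
```

Emit:
play_rows --rows '[[0,[-0.1,0,0],[0,0,0]],[0,[-0.25,0,0],[0,0,0]],[0,[-0.4,0,0],[0,0,0]],[0,[-0.5,0,0],[0,0,0]],[0,[-0.6,0,0],[0,0,0]],[0,[-0.6,0,0],[0,0,0]]]'

```text
time: 7.5
eef_pos: [0.421, 0.3512, 0.1987]
tcp_rot: [-0.468, 0.525, 0.466, 0.536]
contact_force: [1.0, 1.7, -0.3]
opening: 0.225
```

```bash
python3 - <<'E'
from h import *
import pickle
c=pic("wrist");s=ctrl.get_state();pickle.dump((s,{k:c[k] for k in("fx","fy","cx","cy","view")}),open("w5.pkl","wb"))
print(s["eef_pos"],s["contact_force"],s["opening"])
cv2.imwrite("pics/w5.png",c["color"][150:390,120:440,::-1].repeat(2,0).repeat(2,1))
E
```

```text
[0.4196 0.3503 0.195 ] [ 0.4168 -0.4002 -0.3427] 0.22490280734453277
```

View pics/w5.png

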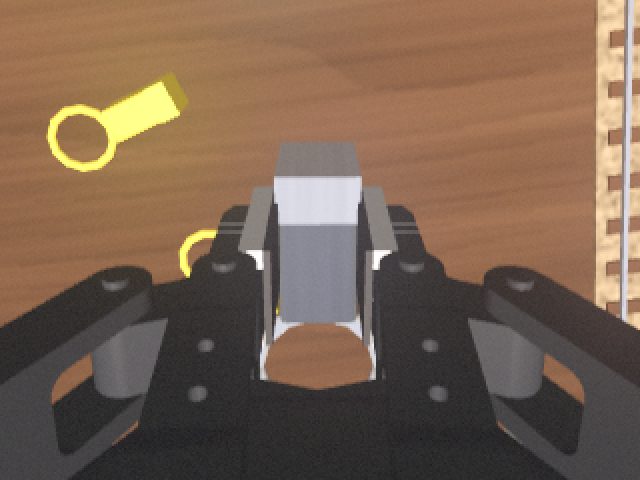

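```bash
python3 - <<'E'
from h import *
import pickle
s,c=pickle.load(open("w5.pkl","rb"))
q=R.from_quat(s["tcp_rot"]);V=np.array(c["view"])
# expected loop in tool frame
p0=np.array([.4194,.3497,.0123]);q0=R.from_quat([-.468,.529,.467,.532])
for nm,P in(("loop",[.465,.344,.013]),("blk",[.4217,.349,.013]),("blktop far end L",[.402+.00,.352,.026])):
    e=q0.inv().apply(np.array(P)-p0);w=s["eef_pos"]+q.apply(e);print(nm,e,"crop px",(proj(c,w)-[120,150])*2)
for L in(.025,.031): print("depth scale",c["fx"]*.031/55, (V[:3,:3]@(s["eef_pos"])+V[:3,3]))
E
```

```text
loop [-0.0005 -0.046   0.0001] crop px [314.8236 355.6669]
blk [-0.0007 -0.0024 -0.0004] crop px [312.92   218.2319]
blktop far end L [-0.0138  0.0175  0.0001] crop px [314.8569 166.0958]
depth scale 0.16551624596162864 [-0.0007  0.025   0.1581]
depth scale 0.16551624596162864 [-0.0007  0.025   0.1581]
```

```bash
cat >> h.py <<'E'
P=(dd+ez)/2**.5;U=(ez-dd)/2**.5;root=T(-.09,-.6425,.170);qp=rot(-P,er);LT=np.array([0,-.045,.001])
def hang(z,u=0): return root+z*P+u*U-qp.apply(LT)
E
python3 - <<'E'
from h import *
for z in(.12,.03): print(hang(z))
plan(hang(.13),qp)
E
```

```text
[ 0.5099 -0.1573  0.223 ]
[ 0.573  -0.1654  0.1594]
shift [-0.123  -0.4906 -1.6393] turn [-0.0011  0.0037 -0.495 ] rows> 12.342201916382635 6.222739627367777
```

Emit:
play_rows --rows '[[0,[-0.12,-0.245,-0.82],[0,0.002,-0.495]],[0,[-0.12,-0.245,-0.82],[0,0.002,-0.495]],[0,[-0.12,-0.245,-0.82],[0,0.002,-0.495]],[0,[-0.12,-0.245,-0.82],[0,0.002,-0.495]],[0,[-0.12,-0.245,-0.82],[0,0.002,-0.495]],[0,[-0.12,-0.245,-0.82],[0,0.002,-0.495]],[0,[-0.12,-0.245,-0.82],[0,0.002,-0.495]],[0,[-0.12,-0.245,-0.82],[0,0.002,-0.495]]]'

```text
time: 8.22
eef_pos: [0.4595, 0.0931, 0.2271]
tcp_rot: [-0.634, 0.315, 0.228, 0.669]
contact_force: [0.0, 0.1, -1.1]
opening: 0.224
```

```bash
python3 - <<'E'
from h import *
plan(hang(.13),qp)
E
```

```text
shift [ 0.1732 -0.1862 -0.8051] turn [-0.0015 -0.0035 -0.0027] rows> 6.074163183863734 0.058874279867456615
```

Emit:
play_rows --rows '[[0,[0.173,-0.186,-0.805],[0,-0.003,-0.003]],[0,[0.173,-0.186,-0.805],[0,-0.003,-0.003]],[0,[0.173,-0.186,-0.805],[0,-0.003,-0.003]],[0,[0.173,-0.186,-0.805],[0,-0.003,-0.003]],[0,[0.173,-0.186,-0.805],[0,-0.003,-0.003]],[0,[0.173,-0.186,-0.805],[0,-0.003,-0.003]],[0,[0.173,-0.186,-0.805],[0,-0.003,-0.003]],[0,[0.173,-0.186,-0.805],[0,-0.003,-0.003]],[0,[0.173,-0.186,-0.805],[0,-0.003,-0.003]],[0,[0.173,-0.186,-0.805],[0,-0.003,-0.003]]]'

```text
time: 9.05
eef_pos: [0.5029, -0.1544, 0.2256]
tcp_rot: [-0.632, 0.314, 0.232, 0.67]
contact_force: [-0.6, 0.9, -1.6]
opening: 0.221
```

```bash
python3 - <<'E'
from h import *
plan(hang(.13),qp)
s=ctrl.get_state();q=R.from_quat(s["tcp_rot"]);w=s["eef_pos"]+q.apply(LT)-root
print("loop in peg: u",w@U,"er",w@er,"z",w@P)
a=pic("side");b=pic("wrist");d=pic("top")
l=s["eef_pos"]+q.apply(LT);tip=root+.077*P
for c in(a,b,d):print(proj(c,l),proj(c,tip))
u,v=proj(a,tip).astype(int);o=np.zeros((600,800,3),np.uint8)
def crop(c,u,v,w,h,W,H):
    return cv2.resize(cv2.getRectSubPix(np.ascontiguousarray(c["color"][:,:,::-1]),(w,h),(float(u),float(v))),(W,H),interpolation=cv2.INTER_CUBIC)
o[:300,:400]=crop(a,u,v,100,75,400,300);o[:300,400:]=crop(b,280,210,560,420,400,300)
u,v=proj(d,tip);o[300:,:400]=crop(d,u,v,100,75,400,300);cv2.imwrite("pics/m6.png",o);print(u,v)
E
```

```text
shift [-0.0101 -0.0113 -0.0065] turn [-0.0021  0.0021 -0.0058] rows> 0.11857999941668147 0.08184690412510545
loop in peg: u -0.003407032037589367 er 0.0018195506542821758 z 0.12659978772049454
[314.0623 155.5517] [303.2691 162.3956]
[278.0971 333.1147] [275.3416 291.9023]
[337.8064 212.7047] [338.5584 198.8779]
338.5584160625323 198.87787643881333
```

View pics/m6.png

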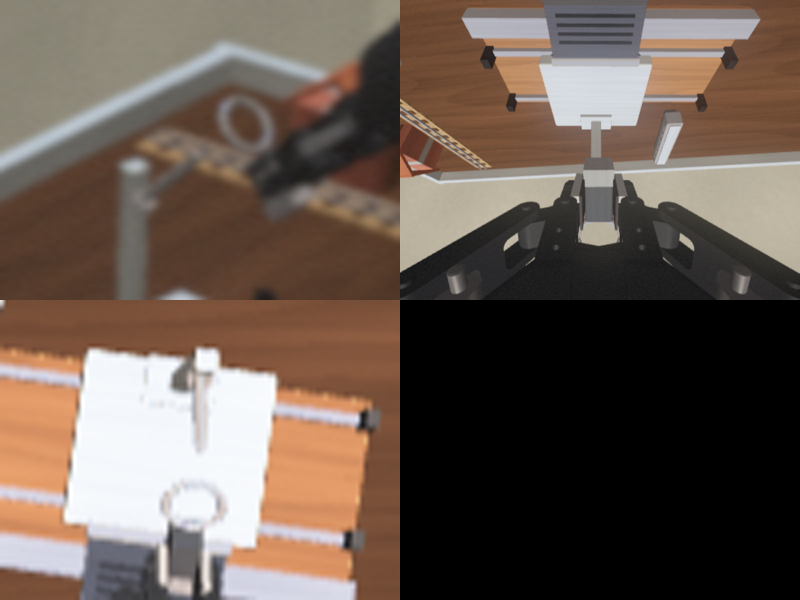

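The loop measures within 1 px of where I computed it in the side and top views, and within about 2–5 mm of the peg axis against 11 mm of clearance. Threading it on slowly.

Emit:
play_rows --rows '[[0,[0.05,0,-0.006],[0,0,0]],[0,[0.1,0,-0.006],[0,0,0]],[0,[0.15,0,-0.006],[0,0,0]],[0,[0.18,0,-0.006],[0,0,0]],[0,[0.21,0,-0.006],[0,0,0]],[0,[0.24,0,-0.006],[0,0,0]],[0,[0.24,0,-0.006],[0,0,0]]]'

```text
time: 9.78
eef_pos: [0.5537, -0.1588, 0.1755]
tcp_rot: [-0.634, 0.311, 0.233, 0.669]
contact_force: [0.4, -0.0, -1.1]
opening: 0.221
```

```bash
python3 - <<'E'
from h import *
s=ctrl.get_state();q=R.from_quat(s["tcp_rot"]);w=s["eef_pos"]+q.apply(LT)-root
print("loop in peg: u",w@U,"er",w@er,"z",w@P,s["contact_force"])
a=pic("side");d=pic("top");tip=root+.077*P
def crop(c,u,v,w,h,W,H):
    return cv2.resize(cv2.getRectSubPix(np.ascontiguousarray(c["color"][:,:,::-1]),(w,h),(float(u),float(v))),(W,H),interpolation=cv2.INTER_CUBIC)
cv2.imwrite("pics/m7.png",np.hstack([crop(a,*proj(a,tip),80,80,400,400),crop(d,*proj(d,tip),80,80,400,400)]))
E
```

```text
loop in peg: u -0.002744399821813825 er 0.004270479345753882 z 0.05528821585715335 [ 0.3806 -0.0181 -1.0858]
```

View pics/m7.png

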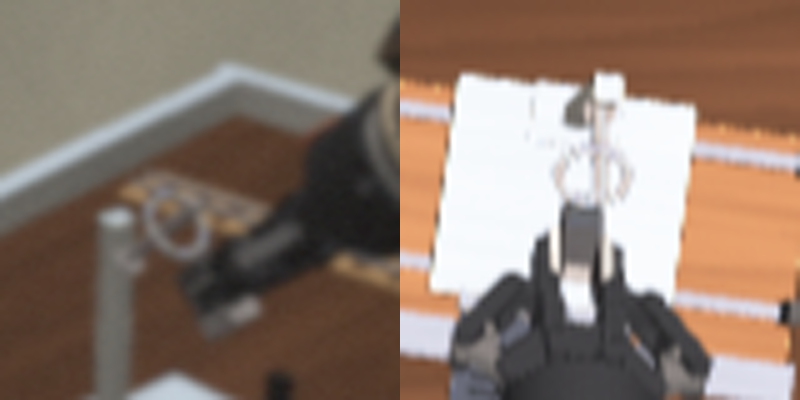

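The peg passes through the loop in both views, and the contact force is about zero. I'll go a little deeper, settle it, and release.

Emit:
play_rows --rows '[[0,[0.04,0,-0.01],[0,0,0]],[0,[0.08,0,-0.01],[0,0,0]],[0,[0.08,0.008,-0.01],[0,0,0]],[0,[0.08,0.015,-0.01],[0,0,0]],[0,[0.08,0.015,-0.01],[0,0,0]]]'

```text
time: 10.3
eef_pos: [0.5666, -0.1654, 0.1583]
tcp_rot: [-0.634, 0.312, 0.231, 0.669]
contact_force: [0.0, -0.5, -0.8]
opening: 0.22
```

Emit:
play_rows --rows '[[30,[0,0,0],[0,0,0]],[40,[0,0,0],[0,0,0]],[50,[0,0,0],[0,0,0]],[60,[0,0,0],[0,0,0]],[60,[0,0,0],[0,0,0]],[60,[0,0,0],[0,0,0]]]'

```text
time: 10.8
eef_pos: [0.5673, -0.1663, 0.1585]
tcp_rot: [-0.634, 0.313, 0.23, 0.669]
contact_force: [-0.5, 0.8, 0.4]
opening: 0.602
```

```bash
python3 - <<'E'
from h import *
a=pic("side");d=pic("top");tip=root+.077*P
def crop(c,u,v,w,h,W,H):
    return cv2.resize(cv2.getRectSubPix(np.ascontiguousarray(c["color"][:,:,::-1]),(w,h),(float(u),float(v))),(W,H),interpolation=cv2.INTER_CUBIC)
cv2.imwrite("pics/m8.png",np.hstack([crop(a,*proj(a,tip),100,100,400,400),crop(d,*proj(d,tip),80,80,400,400)]))
E
```

```text
(no output)
```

View pics/m8.png

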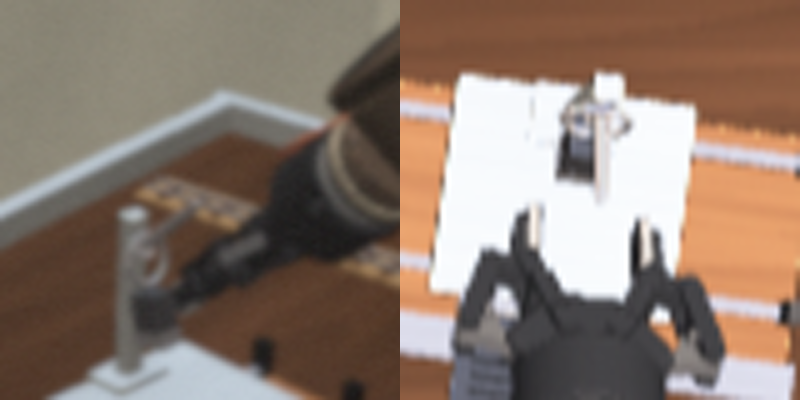

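The magnet hangs on the peg against the post, and both fingers are clear of it. Now I'll back out and set up the toe lift.

Emit:
play_rows --rows '[[60,[-0.05,0,0],[0,0,0]],[60,[-0.12,0,0],[0,0,0]],[60,[-0.24,0,0],[0,0,0]],[60,[-0.36,0,0],[0,0,0]],[0,[-0.4,0,0],[0,0,0]],[0,[-0.5,0,0],[0,0,0]],[0,[-0.5,0,0],[0,0,0]],[0,[-0.5,0,0],[0,0,0]]]'

```text
time: 11.57
eef_pos: [0.4625, -0.1535, 0.267]
tcp_rot: [-0.636, 0.312, 0.228, 0.668]
contact_force: [-0.6, -0.2, 0.2]
opening: 0.027
```

```bash
cat >> h.py <<'E'
th=np.radians(40);xl=-np.sin(th)*dd-np.cos(th)*ez;ql=rot(xl,er);nn=-np.cos(th)*dd+np.sin(th)*ez
def lift(phi,off=0,back=0):  # tcp so that the upper corner is on toe underside, lever raised phi from down
    r=np.array([.068,-.0055]);c,s=np.cos(phi),np.sin(phi);r=np.array([c*r[0]-s*r[1],s*r[0]+c*r[1]])
    return T(-.09,-.538+r[0],.062+r[1])-nn*(.011-off)-xl*back
E
python3 - <<'E'
from h import *
s=ctrl.get_state();print(s["qpos"],s["eef_pos"])
print(lift(0,-.01,.0),lift(.53))
plan(lift(0,-.015,.1),ql)
E
```

```text
[-0.7513 -0.5988  2.422   0.6499  0.7478 -2.5517] [ 0.4625 -0.1535  0.267 ]
[ 0.4387 -0.1471  0.043 ] [ 0.4528 -0.1489  0.0846]
shift [0.137  0.5729 0.0125] turn [ 0.0014 -0.001   0.0553] rows> 4.238751793534627 0.6959968840207323
```

The elbow is near its range limit here (q3 2.42 of 2.48). I'll fit the arm's kinematics from recorded states and check that the lift pose is reachable before moving.

```bash
cat > k.py <<'E'
from h import *
import pickle
from scipy.optimize import least_squares
S=[(np.array([1.07802,.287116,1.578048,0,1.278632,-.149955]),np.array([.22654544,.63520188,.2300502]),[-0.40772662,0.57865959,0.40704244,0.57725951])]
s=pickle.load(open("w5.pkl","rb"))[0];S.append((s["qpos"],s["eef_pos"],s["tcp_rot"]))
s=ctrl.get_state();S.append((s["qpos"],s["eef_pos"],s["tcp_rot"]))
A=R.from_matrix(np.array([[0,0,1],[0,1,0],[-1,0,0.]]).T)
def Rq(q): return R.from_euler("ZYZYZ",[q[0],q[1]+q[2],q[3],q[4],q[5]])
def fk(q,k):
    a1,h,l2,l3,e,L=k;r=a1+l2*np.sin(q[1])+l3*np.sin(q[1]+q[2])+e*np.cos(q[1]+q[2]);z=h+l2*np.cos(q[1])+l3*np.cos(q[1]+q[2])-e*np.sin(q[1]+q[2])
    return np.array([r*np.cos(q[0]),r*np.sin(q[0]),z])+L*Rq(q).apply([0,0,1])
E
python3 - <<'E'
from k import *
for q,p,t in S: print(q, Rq(q).apply([0,0,1]),R.from_quat(t).apply([1,0,0]),(Rq(q).inv()*R.from_quat(t)).as_matrix().round(3).tolist())
f=lambda k:np.concatenate([fk(q,k)-p for q,p,t in S])
r=least_squares(f,[0,.3,.4,.4,0,.3]);print(r.x,np.abs(r.fun).max())
E
```

```text
Traceback (most recent call last):
  File "k.py", line 8, in Rq
    def Rq(q): return R.from_euler("ZYZYZ",[q[0],q[1]+q[2],q[3],q[4],q[5]])
                      ~~~~~~~~~~~~^^^^^^^^^^^^^^^^^^^^^^^^^^^^^^^^^^^^^^^^^
  File "scipy/spatial/transform/_rotation.pyx", line 1413, in scipy.spatial.transform._rotation.Rotation.from_euler
ValueError: Expected axis specification to be a non-empty string of upto 3 characters, got ZYZYZ
```

```bash
sed -i 's/^def Rq.*/def Rq(q): return R.from_euler("ZY",[q[0],q[1]+q[2]])*R.from_euler("ZYZ",q[3:])/' k.py
python3 - <<'E'
from k import *
for q,p,t in S: print(q, Rq(q).apply([0,0,1]),R.from_quat(t).apply([1,0,0]),(Rq(q).inv()*R.from_quat(t)).as_matrix().round(3).tolist())
f=lambda k:np.concatenate([fk(q,k)-p for q,p,t in S])
r=least_squares(f,[0,.3,.4,.4,0,.3]);print(r.x,np.abs(r.fun).max())
E
```

```text
[ 1.078   0.2871  1.578   0.      1.2786 -0.15  ] [-0.001  -0.0019 -1.    ] [-0.0011 -0.0019 -1.    ] [[-0.0, -0.0, -1.0], [0.0, 1.0, -0.0], [1.0, -0.0, -0.0]]
[ 0.5099  0.0317  1.9332  0.0001  1.167  -0.9338] [ 0.0085  0.0049 -1.    ] [ 0.0085  0.0049 -1.    ] [[0.0, 0.0, -1.0], [0.0, 1.0, 0.0], [1.0, -0.0, 0.0]]
[-0.7513 -0.5988  2.422   0.6499  0.7478 -2.5517] [ 0.7009 -0.0916 -0.7074] [ 0.7009 -0.0916 -0.7074] [[-0.0, 0.0, -1.0], [-0.0, 1.0, 0.0], [1.0, 0.0, -0.0]]
[ 0.199   0.0074  0.5874  0.2589 -0.1965  0.4751] 0.09000349050404821
```

```bash
cat >> k.py <<'E'
def fk(q,k,post=0):
    a1,h,l2,l3,e,L,b=k;s=q[1]+q[2]
    r=a1+l2*np.sin(q[1])+l3*np.sin(s)+e*np.cos(s);z=h+l2*np.cos(q[1])+l3*np.cos(s)-e*np.sin(s)
    Z=R.from_euler("Z",q[0]);o=Z.apply([r,0 if post else b,z])
    if post:o=o+(R.from_euler("ZY",[q[0],s])*R.from_euler("Z",q[3])).apply([0,b,0])
    return o+L*Rq(q).apply([0,0,1])
def fit(post,S=S,full=True):
    g=lambda k:np.concatenate([[0],np.concatenate([fk(q,np.r_[k[:4],k[4:]],post)-p for q,p,t in S]),.003*(k-[0,.3,.4,.4,0,.25,.1])])
    return least_squares(g,[0,.3,.4,.4,0,.25,.1])
E
python3 - <<'E'
from k import *
for post in(0,1):
    r=fit(post);print(r.x,np.abs(r.fun[:10]).max())
E
```

```text
[0.0001 0.2403 0.443  0.5723 0.0206 0.2493 0.1009] 1.1187508263760249e-05
[0.3334 0.1525 0.4842 0.231  0.0731 0.2773 0.0995] 0.027360855393420896
```

```bash
cat >> k.py <<'E'
K=np.array([0.0001,.2403,.443,.5723,.0206,.2493,.1009])
K=fit(0).x
lo=np.array([-2.77,-.9,.21,-1.53,.24,-2.84]);hi=np.array([2.77,2.22,2.48,4.67,2.81,2.84])
C=R.from_matrix(np.array([[0,0,-1],[0,1,0],[1,0,0.]]))
def ik(p,q,x0):
    f=lambda x:np.r_[fk(x,K)-p,.3*((Rq(x)*C).inv()*q).as_rotvec()]
    r=least_squares(f,np.clip(x0,lo+.02,hi-.02),bounds=(lo+.01,hi-.01));return r.x,np.linalg.norm(r.fun)
E
python3 - <<'E'
from k import *
s=ctrl.get_state();rng=np.random.default_rng(0)
seeds=[s["qpos"],S[0][0],np.array([-.5,-.3,2.3,0,.9,-.3])]+[rng.uniform(lo,hi) for _ in range(6)]
def best(p,q):
    return min((ik(p,q,x) for x in seeds),key=lambda a:a[1])
for az in(0,30,-30,60,-60):
  for lean in(27,35,40):
    a=np.radians(az);t=np.radians(lean);h=R.from_euler("z",a).apply(-dd);x=np.sin(t)*h-np.cos(t)*ez
    q=rot(x,R.from_euler("z",a).apply(er));o=[]
    for pt in(lift(0,-.01,0)-x*.06,lift(0),lift(.53)):
        b=best(pt,q);o.append((round(b[1],4),))
    print(az,lean,o,b[0])
E
```

```text
0 27 [(np.float64(0.0154),), (np.float64(0.0),), (np.float64(0.0),)] [-0.6554 -0.1978  2.4303  0.4594  0.5415 -2.4506]
0 35 [(np.float64(0.0465),), (np.float64(0.0196),), (np.float64(0.0115),)] [-0.6905 -0.2089  2.47    0.7196  0.4758 -2.7167]
0 40 [(np.float64(0.0652),), (np.float64(0.0385),), (np.float64(0.0269),)] [-0.6949 -0.1976  2.47    0.8429  0.4534 -2.83  ]
30 27 [(np.float64(0.0378),), (np.float64(0.0281),), (np.float64(0.0423),)] [-0.8462 -0.0864  2.4049  0.8117  0.7915  2.83  ]
30 35 [(np.float64(0.0043),), (np.float64(0.0),), (np.float64(0.0106),)] [-0.8556 -0.1063  2.4145  0.8783  0.8236  2.83  ]
30 40 [(np.float64(0.0104),), (np.float64(0.0),), (np.float64(0.0),)] [-0.8804 -0.1094  2.4298  0.9569  0.8518  2.7673]
-30 27 [(np.float64(0.0103),), (np.float64(0.0),), (np.float64(0.0),)] [-0.4929 -0.1823  2.4178 -0.1672  0.4455 -1.2781]
-30 35 [(np.float64(0.039),), (np.float64(0.0144),), (np.float64(0.0056),)] [-0.4717 -0.2016  2.47   -0.3691  0.2998 -1.0678]
-30 40 [(np.float64(0.0558),), (np.float64(0.0295),), (np.float64(0.0192),)] [-0.4417 -0.1786  2.47   -0.6529  0.25   -0.7662]
60 27 [(np.float64(0.0),), (np.float64(0.0),), (np.float64(0.0),)] [-0.7813  0.021   2.2311  0.5531  1.0292  2.6879]
60 35 [(np.float64(0.0),), (np.float64(0.0),), (np.float64(0.0),)] [-0.8482  0.0524  2.2407  0.6849  1.0956  2.5453]
60 40 [(np.float64(0.0),), (np.float64(0.0),), (np.float64(0.0),)] [-0.8866  0.0795  2.244   0.7571  1.1435  2.4652]
-60 27 [(np.float64(0.0),), (np.float64(0.0),), (np.float64(0.0),)] [-0.356  -0.0762  2.3256 -0.5865  0.6425 -0.3205]
-60 35 [(np.float64(0.0),), (np.float64(0.0),), (np.float64(0.0),)] [-0.299  -0.0708  2.3628 -0.8686  0.6152 -0.0263]
-60 40 [(np.float64(0.0),), (np.float64(0.0),), (np.float64(0.0),)] [-0.2638 -0.0571  2.3823 -1.0543  0.6239  0.1689]
```

```bash
python3 - <<'E'
from k import *
s=ctrl.get_state();rng=np.random.default_rng(0)
seeds=[s["qpos"],S[0][0],np.array([-.5,-.1,2.3,0,.9,-.3]),np.array([-.85,0,2.3,.8,.8,-.4]),np.array([-.85,0,2.3,.8,.8,2.4])]
def best(p,q): return min((ik(p,q,x) for x in seeds),key=lambda a:a[1])
for az in(0,20,35,50,-35,-50):
  for lean in(28,38,45):
    a=np.radians(az);t=np.radians(lean);h=R.from_euler("z",a).apply(-dd);x=np.sin(t)*h-np.cos(t)*ez
    ef=np.arctan(np.tan(t)*np.cos(a));n=-np.cos(ef)*dd+np.sin(ef)*ez
    for sg in(1,-1):
      q=rot(x,sg*er);o=[]
      low=T(-.09,-.470,.045)-.011*n
      for pt in(low-x*.08,low-.04*n*0+.08*er,low-.08*er,low,low-.015*dd+.042*ez):
        b=best(pt,q);o.append(round(b[1]*1000,1))
      if max(o[3:])<1: print(az,lean,sg,round(np.degrees(ef)),o,b[0])
E
```

```text
0 28 1 28 [np.float64(18.6), np.float64(9.0), np.float64(4.1), np.float64(0.0), np.float64(0.0)] [-0.6507 -0.1777  2.4248  0.4952  0.5158 -2.4808]
0 28 -1 28 [np.float64(18.6), np.float64(9.0), np.float64(0.0), np.float64(0.0), np.float64(0.0)] [-0.6507 -0.1777  2.4248  0.4952  0.5158  0.6608]
20 28 1 27 [np.float64(0.0), np.float64(0.8), np.float64(15.1), np.float64(0.0), np.float64(0.0)] [-0.7333 -0.1283  2.3825  0.6412  0.6951 -2.675 ]
20 28 -1 27 [np.float64(0.0), np.float64(0.8), np.float64(0.0), np.float64(0.0), np.float64(0.0)] [-0.7333 -0.1283  2.3825  0.6412  0.6951  0.4666]
35 28 1 24 [np.float64(0.0), np.float64(0.0), np.float64(13.9), np.float64(0.0), np.float64(0.0)] [-0.7693 -0.0711  2.33    0.6482  0.8308 -2.7027]
35 28 -1 24 [np.float64(0.0), np.float64(0.0), np.float64(0.0), np.float64(0.0), np.float64(0.0)] [-0.7693 -0.0711  2.33    0.6482  0.8308  0.4389]
35 38 -1 33 [np.float64(0.0), np.float64(4.9), np.float64(0.0), np.float64(0.0), np.float64(0.0)] [-0.8583 -0.0579  2.3781  0.8942  0.8771  0.12  ]
35 45 -1 39 [np.float64(2.2), np.float64(14.7), np.float64(0.0), 
[... 867 characters left out ...]
0), np.float64(0.0), np.float64(0.0), np.float64(0.0)] [-0.4571 -0.1507  2.4006 -0.3125  0.4383  1.5518]
-50 28 1 19 [np.float64(0.0), np.float64(0.0), np.float64(0.0), np.float64(0.0), np.float64(0.0)] [-0.3841 -0.1006  2.355  -0.55    0.5459 -1.34  ]
-50 28 -1 19 [np.float64(0.0), np.float64(0.0), np.float64(0.0), np.float64(0.0), np.float64(0.0)] [-0.3841 -0.1006  2.355  -0.55    0.5459  1.8016]
-50 38 1 27 [np.float64(10.7), np.float64(0.0), np.float64(0.0), np.float64(0.0), np.float64(0.0)] [-0.3253 -0.0989  2.4132 -0.986   0.4797 -0.8322]
-50 38 -1 27 [np.float64(10.7), np.float64(0.0), np.float64(0.0), np.float64(0.0), np.float64(0.0)] [-0.3253 -0.0989  2.4132 -0.986   0.4797  2.3094]
```

```bash
cat >> k.py <<'E'
a=np.radians(35);t=np.radians(38);hx=R.from_euler("z",a).apply(-dd);X=np.sin(t)*hx-np.cos(t)*ez
QL=rot(X,-er);ef=np.arctan(np.tan(t)*np.cos(a));N=-np.cos(ef)*dd+np.sin(ef)*ez
LOW=T(-.09,-.470,.045)-.011*N
ENT=LOW-.005*N-.003*ez
E
python3 - <<'E'
from k import *
s=ctrl.get_state()
W=np.array([.47,-.24,.27])
x=s["qpos"]
print("check",fk(x,K)-s["eef_pos"])
for nm,p,q in(("W1",W,rot([0,0,-1],er)),("W2a",W,rot([0,0,-1],-dd)),("W2b",W,rot([0,0,-1],dd))):
    b=ik(p,q,x);print(nm,b)
    if nm=="W1":x=b[0]
x=ik(W,rot([0,0,-1],-dd),x)[0]
for nm,p,q in(("H",ENT-X*.08+.06*ez,QL),("ENTback",ENT-X*.08,QL),("ENT",ENT,QL),("LOW",LOW,QL),("UP",LOW-.02*dd+.05*ez,QL)):
    b=ik(p,q,x);x=b[0];print(nm,p,b)
plan(W,rot([0,0,-1],er))
E
```

```text
check [ 0.  0. -0.]
W1 (array([-0.6645, -0.0705,  1.8937, -0.    ,  1.3184, -2.1074]), np.float64(4.187836383289244e-09))
W2a (array([-0.6645, -0.0705,  1.8937, -0.    ,  1.3184, -0.5367]), np.float64(5.468070378364557e-11))
W2b (array([-0.3667, -0.0688,  1.978 , -0.3965,  1.1594, -2.83  ]), np.float64(0.18078547768722777))
H [ 0.3977 -0.1703  0.1564] (array([-1.0326, -0.3262,  2.4268,  0.7478,  1.129 ,  0.1967]), np.float64(2.07610844174326e-07))
ENTback [ 0.3977 -0.1703  0.0964] (array([-1.0326, -0.1933,  2.4586,  0.8112,  1.0117,  0.0648]), np.float64(2.789021232043036e-09))
ENT [ 0.4413 -0.1475  0.0334] (array([-0.8936,  0.0262,  2.4217,  0.9718,  0.8204, -0.036 ]), np.float64(1.6353605360010507e-11))
LOW [ 0.4455 -0.148   0.0391] (array([-0.8856,  0.0188,  2.4133,  0.963 ,  0.8252, -0.0141]), np.float64(3.9115671859486136e-16))
UP [ 0.4653 -0.1506  0.0891] (array([-0.8496, -0.0656,  2.3658,  0.8838,  0.8848,  0.1455]), np.float64(3.52984653538763e-14))
shift [ 0.0368 -0.0501 -0.2827] turn [ 0.001  -0.0014  0.4998] rows> 2.0826412506720526 6.282153554115766
```

Emit:
play_rows --rows '[[0,[0.037,-0.05,-0.283],[0,0,0.5]],[0,[0.037,-0.05,-0.283],[0,0,0.5]],[0,[0.037,-0.05,-0.283],[0,0,0.5]],[0,[0.037,-0.05,-0.283],[0,0,0.5]],[0,[0.037,-0.05,-0.283],[0,0,0.5]],[0,[0.037,-0.05,-0.283],[0,0,0.5]],[0,[0.037,-0.05,-0.283],[0,0,0.5]],[0,[0.037,-0.05,-0.283],[0,0,0.5]],[0,[0.037,-0.05,-0.283],[0,0,0.5]]]'

```text
time: 12.32
eef_pos: [0.4705, -0.2389, 0.2647]
tcp_rot: [-0.465, 0.531, 0.471, 0.529]
contact_force: [-0.4, 0.6, 0.4]
opening: 0.005
```

```bash
python3 - <<'E'
from k import *
W=np.array([.47,-.24,.27]);qw=rot([0,0,-1],-dd)
plan(W,qw)
plan(ENT-X*.06+.06*ez,QL,W,qw)
E
```

```text
shift [-0.0178  0.0015 -0.0037] turn [ 1.0021 -0.0022 -0.0053] rows> 0.13109309485782264 12.595924570815164
shift [ 0.4311  0.2231 -0.2351] turn [ 0.8951 -0.1042  0.4492] rows> 3.880316117073969 12.656393163225372
```

Emit:
play_rows --rows '[[0,[-0.02,0,0],[1,0,0]],[0,[-0.02,0,0],[1,0,0]],[0,[-0.02,0,0],[1,0,0]],[0,[-0.02,0,0],[1,0,0]],[0,[-0.02,0,0],[1,0,0]],[0,[-0.02,0,0],[1,0,0]],[0,[-0.02,0,0],[1,0,0]],[0,[-0.02,0,0],[1,0,0]],[0,[-0.02,0,0],[1,0,0]],[0,[-0.02,0,0],[1,0,0]]]'

```text
time: 13.15
eef_pos: [0.4694, -0.2391, 0.2723]
tcp_rot: [-0.066, 0.705, 0.067, 0.702]
contact_force: [0.2, 0.8, -0.6]
opening: -0.001
```

```bash
python3 - <<'E'
from k import *
plan(ENT-X*.06+.06*ez,QL); plan([.42,-.2,.25],QL)
E
```

```text
shift [ 0.4402  0.2807 -0.1508] turn [ 1.0854 -0.1845  0.4469] rows> 3.9094468246171616 14.936183385561751
shift [ 0.0753  0.1588 -0.137 ] turn [ 1.0854 -0.1845  0.4469] rows> 1.6030148353932197 14.936183385561751
```

Emit:
play_rows --rows '[[0,[0,0.06,-0.06],[0.65,-0.11,0.268]],[0,[0,0.06,-0.06],[0.65,-0.11,0.268]],[0,[0,0.06,-0.06],[0.65,-0.11,0.268]],[0,[0,0.06,-0.06],[0.65,-0.11,0.268]],[0,[0,0.06,-0.06],[0.65,-0.11,0.268]],[0,[0,0.06,-0.06],[0.65,-0.11,0.268]],[0,[0,0.06,-0.06],[0.65,-0.11,0.268]],[0,[0,0.06,-0.06],[0.65,-0.11,0.268]],[0,[0,0.06,-0.06],[0.65,-0.11,0.268]],[0,[0,0.06,-0.06],[0.65,-0.11,0.268]]]'

```text
time: 13.98
eef_pos: [0.4475, -0.2252, 0.2718]
tcp_rot: [0.431, 0.587, -0.138, 0.671]
contact_force: [-1.2, 0.7, -1.0]
opening: 0.003
```

```bash
python3 - <<'E'
from k import *
print(ctrl.get_state()["qpos"])
plan(ENT-X*.06+.06*ez,QL); plan([.41,-.19,.22],QL)
E
```

```text
[-0.8858 -0.1526  2.0074  0.4344  1.3883 -0.1388]
shift [ 0.4259 -0.1523 -0.2099] turn [ 0.4358 -0.0761  0.1798] rows> 3.5875578871827485 6.002635759117123
shift [ 0.1601 -0.0889 -0.1602] turn [ 0.4358 -0.0761  0.1798] rows> 1.7506133504485366 6.002635759117123
```

Emit:
play_rows --rows '[[0,[0.16,-0.089,-0.16],[0.436,-0.076,0.18]],[0,[0.16,-0.089,-0.16],[0.436,-0.076,0.18]],[0,[0.16,-0.089,-0.16],[0.436,-0.076,0.18]],[0,[0.16,-0.089,-0.16],[0.436,-0.076,0.18]],[0,[0.16,-0.089,-0.16],[0.436,-0.076,0.18]],[0,[0.16,-0.089,-0.16],[0.436,-0.076,0.18]],[0,[0.16,-0.089,-0.16],[0.436,-0.076,0.18]],[0,[0.16,-0.089,-0.16],[0.436,-0.076,0.18]],[0,[0.16,-0.089,-0.16],[0.436,-0.076,0.18]]]'

```text
time: 14.73
eef_pos: [0.4115, -0.1905, 0.2219]
tcp_rot: [0.696, 0.403, -0.256, 0.537]
contact_force: [0.2, -0.9, 0.3]
opening: -0.002
```

```bash
python3 - <<'E'
from k import *
print(ctrl.get_state()["qpos"])
plan(ENT-X*.07+.0*ez,QL)
E
```

```text
[-1.0281 -0.3573  2.3183  0.7091  1.2311  0.2922]
shift [ 0.3574 -0.2711  0.055 ] turn [ 0.0055 -0.0002  0.0007] rows> 3.251518791740337 0.0696360545267792
```

Emit:
play_rows --rows '[[0,[0.1,-0.076,0.015],[0.005,0,0]],[0,[0.2,-0.152,0.03],[0.005,0,0]],[0,[0.3,-0.228,0.046],[0.005,0,0]],[0,[0.357,-0.271,0.055],[0.005,0,0]],[0,[0.357,-0.271,0.055],[0.005,0,0]],[0,[0.357,-0.271,0.055],[0.005,0,0]],[0,[0.357,-0.271,0.055],[0.005,0,0]]]'

```text
time: 15.32
eef_pos: [0.4042, -0.1686, 0.0903]
tcp_rot: [0.698, 0.401, -0.257, 0.534]
contact_force: [0.3, -0.8, 0.6]
opening: 0.003
```

```bash
python3 - <<'E'
from k import *
print(ctrl.get_state()["qpos"],ENT-X*.07)
plan(ENT,QL)
d=pic("top");a=pic("side")
def crop(c,u,v,w,h,W,H):
    return cv2.resize(cv2.getRectSubPix(np.ascontiguousarray(c["color"][:,:,::-1]),(w,h),(float(u),float(v))),(W,H),interpolation=cv2.INTER_CUBIC)
cv2.imwrite("pics/m9.png",np.hstack([crop(a,*proj(a,T(-.09,-.5,.1)),120,120,400,400),crop(d,*proj(d,T(-.09,-.5,.1)),100,100,400,400)]))
E
```

```text
[-1.0139 -0.1684  2.4529  0.8273  0.9871  0.0594] [ 0.4031 -0.1675  0.0885]
shift [ 0.2371 -0.0067 -0.0022] turn [-0.0002  0.0006 -0.0007] rows> 1.706448264302027 0.011824133062976288
```

View pics/m9.png

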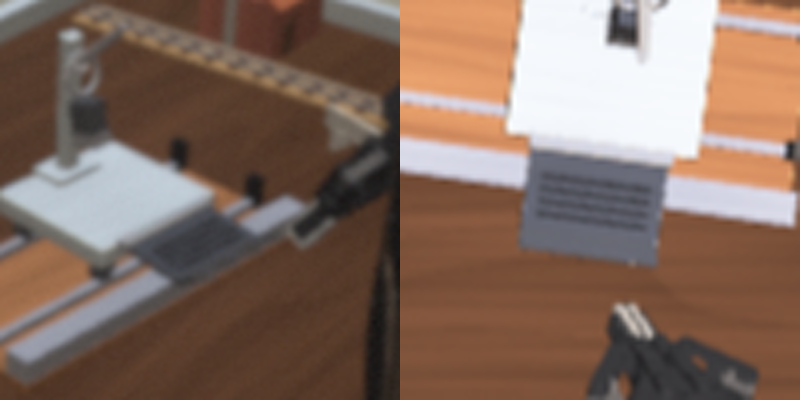

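The lever is still down, the magnet is hanging, and the fingertip is lined up in front of the toe. Going in under it.

Emit:
play_rows --rows '[[0,[0.08,-0.007,-0.002],[0,0,0]],[0,[0.14,-0.007,-0.002],[0,0,0]],[0,[0.19,-0.007,-0.002],[0,0,0]],[0,[0.22,-0.007,-0.002],[0,0,0]],[0,[0.237,-0.007,-0.002],[0,0,0]],[0,[0.237,-0.007,-0.002],[0,0,0]],[0,[0.237,-0.007,-0.002],[0,0,0]]]'

```text
time: 16.0
eef_pos: [0.4406, -0.1467, 0.0325]
tcp_rot: [0.699, 0.401, -0.258, 0.534]
contact_force: [-0.5, -0.1, 0.8]
opening: -0.003
```

```bash
python3 - <<'E'
from k import *
s=ctrl.get_state();p=s["eef_pos"];print("s,t,z",p@er,p@dd,p[2],"ENT",ENT@er,ENT@dd,ENT[2],s["contact_force"])
q=R.from_quat(s["tcp_rot"])
f=lambda dt,dz:print(dt,dz,q.inv().apply(dt*dd+dz*ez)/.3)
f(0,.01);f(-.002,.02);f(-.01,.035);f(-.018,.05);f(-.01,0);f(-.008,.045)
E
```

```text
s,t,z -0.08931558706762867 -0.45570326570971337 0.03254044984295856 ENT -0.0899931141 -0.45648867829434864 0.03337522003571043 [-0.4829 -0.0573  0.7855]
0 0.01 [-0.0263  0.018  -0.0099]
-0.002 0.02 [-0.0491  0.0416 -0.0186]
-0.01 0.035 [-0.0751  0.091  -0.0285]
-0.018 0.05 [-0.101   0.1404 -0.0383]
-0.01 0 [0.0168 0.0281 0.0063]
-0.008 0.045 [-0.1047  0.1033 -0.0397]
```

Emit:
play_rows --rows '[[0,[-0.013,0.009,-0.005],[0,0,0]],[0,[-0.026,0.018,-0.01],[0,0,0]],[0,[-0.038,0.028,-0.014],[0,0,0]],[0,[-0.05,0.041,-0.019],[0,0,0]],[0,[-0.061,0.053,-0.023],[0,0,0]],[0,[-0.073,0.064,-0.028],[0,0,0]],[0,[-0.085,0.074,-0.032],[0,0,0]],[0,[-0.085,0.074,-0.032],[0,0,0]]]'

```text
time: 16.67
eef_pos: [0.4441, -0.1464, 0.0672]
tcp_rot: [0.699, 0.402, -0.257, 0.533]
contact_force: [-2.4, -0.0, 0.9]
opening: 0.0
```

Emit:
play_rows --rows '[[0,[-0.012,0.016,-0.005],[0,0,0]],[0,[-0.022,0.031,-0.008],[0,0,0]],[0,[-0.03,0.046,-0.011],[0,0,0]],[0,[-0.037,0.061,-0.014],[0,0,0]],[0,[-0.037,0.061,-0.014],[0,0,0]]]'

```text
time: 17.08
eef_pos: [0.4522, -0.1467, 0.0865]
tcp_rot: [0.698, 0.404, -0.257, 0.532]
contact_force: [-9.4, 0.5, 1.0]
opening: -0.001
```

```bash
python3 - <<'E'
from k import *
s=ctrl.get_state();p=s["eef_pos"];print("s,t,z",p@er,p@dd,p[2],s["contact_force"])
d=pic("top");a=pic("side")
def crop(c,u,v,w,h,W,H):
    return cv2.resize(cv2.getRectSubPix(np.ascontiguousarray(c["color"][:,:,::-1]),(w,h),(float(u),float(v))),(W,H),interpolation=cv2.INTER_CUBIC)
cv2.imwrite("pics/m10.png",np.hstack([crop(a,*proj(a,T(-.09,-.5,.1)),100,100,400,400),crop(d,*proj(d,T(-.09,-.5,.1)),80,80,400,400)]))
E
```

```text
s,t,z -0.08783015860539607 -0.46719213731738746 0.08649577383423104 [-9.4049  0.4802  1.009 ]
```

Emit:
play_rows --rows '[[0,[-0.001,0.009,0],[0,0,0]],[0,[-0.001,0.017,0],[0,0,0]],[0,[-0.001,0.017,0],[0,0,0]]]'

```text
time: 17.43
eef_pos: [0.4529, -0.1443, 0.0864]
tcp_rot: [0.697, 0.408, -0.257, 0.53]
contact_force: [-23.3, 2.8, 5.3]
opening: -0.001
```

The force rose to 24 N with no further movement, so the lever is at its upper stop. Backing straight out.

Emit:
play_rows --rows '[[0,[-0.001,-0.017,0],[0,0,0]],[0,[-0.02,-0.045,-0.007],[0,0,0]],[0,[-0.04,-0.075,-0.015],[0,0,0]],[0,[-0.07,-0.11,-0.025],[0,0,0]],[0,[-0.1,-0.11,-0.025],[0,0,0]],[0,[-0.1,-0.11,-0.025],[0,0,0]]]'

```text
time: 17.93
eef_pos: [0.4136, -0.148, 0.0998]
tcp_rot: [0.699, 0.399, -0.258, 0.534]
contact_force: [0.2, -1.0, 0.6]
opening: -0.001
```

```bash
python3 - <<'E'
from k import *
s=ctrl.get_state();p=s["eef_pos"];print("s,t,z",p@er,p@dd,p[2],s["contact_force"],s["qpos"])
d=pic("top");a=pic("side")
print("toe up",proj(d,T(-.09,-.4728,.1076)),"top corners",[proj(d,T(-.09+k,-.4728,.1076)) for k in(.05,-.05)], proj(d,T(-.09,-.588,.224)))
print("centres",proj(a,T(-.09,-.5,.1)),proj(d,T(-.09,-.5,.1)))
def crop(c,u,v,w,h,W,H):
    return cv2.resize(cv2.getRectSubPix(np.ascontiguousarray(c["color"][:,:,::-1]),(w,h),(float(u),float(v))),(W,H),interpolation=cv2.INTER_CUBIC)
o=np.hstack([crop(a,*proj(a,T(-.09,-.52,.1)),120,150,400,500),crop(d,*proj(d,T(-.09,-.52,.1)),80,100,400,500)])
for k,(al,nm) in enumerate([(0,"up"),(.1,"0.1")]):
    A=.42-al;tt=-.538+.062*np.cos(A)+.022*np.cos(A+.75);z=.062+.062*np.sin(A)+.022*np.sin(A+.75);print(nm,tt,z,proj(a,T(-.09,tt,z)),proj(d,T(-.09,tt,z)))
cv2.imwrite("pics/m11.png",o)
E
```

```text
s,t,z -0.09404493529216833 -0.42906335837401677 0.09975298660000091 [ 0.2273 -1.0084  0.5975] [-0.9583 -0.2112  2.4655  0.8316  0.9742  0.1215]
toe up [327.0504 243.5172] top corners [array([309.1874, 241.0618]), array([344.9129, 245.9725])] [338.5299 198.9135]
centres [325.2749 215.3117] [327.986  233.8171]
up -0.4728051486458559 0.10753766123988834 [333.3259 216.7407] [327.048  243.5151]
0.1 -0.4685846710402609 0.10080153785224229 [334.3637 219.5481] [326.558  244.9908]
```

View pics/m11.png

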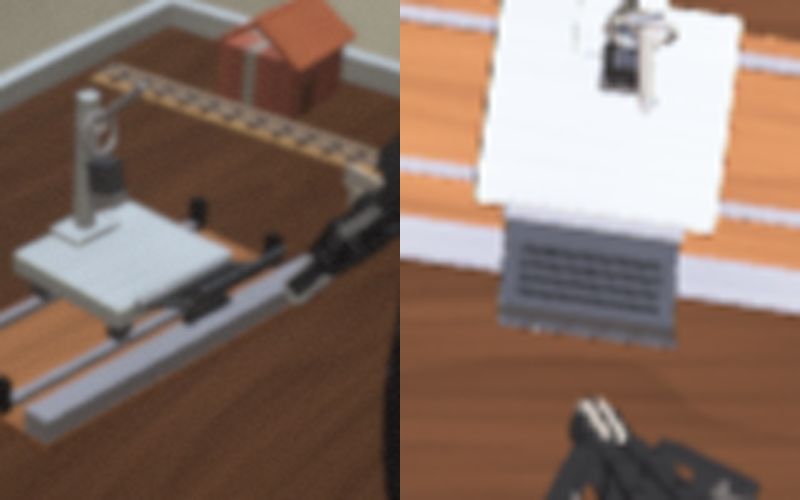

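The lever is visibly up and the magnet hangs on the peg. I'll compare the lever numerically with the start image.

```bash
python3 - <<'E'
from k import *
a=cv2.imread("pics/top0.png");b=pic("top")["color"][:,:,::-1].copy();m=cv2.imread("pics/top0.png")
c=pic("top")
def sh(y0,y1,x0,x1):
    f=8;A=cv2.resize(a[y0:y1,x0:x1],None,fx=f,fy=f,interpolation=cv2.INTER_CUBIC);B=cv2.resize(b[y0-5:y1+5,x0-5:x1+5],None,fx=f,fy=f,interpolation=cv2.INTER_CUBIC)
    r=cv2.matchTemplate(B,A,cv2.TM_CCOEFF_NORMED);_,v,_,l=cv2.minMaxLoc(r);return np.array(l)/f-5,round(v,3)
print("rail static",sh(205,240,350,385),"deck L",sh(195,225,298,320),"deck R corner",sh(210,232,345,362))
print("lever",sh(222,250,306,350),"toe",sh(234,250,308,348),"toeL",sh(234,250,304,318))
print("tread lines",sh(224,240,312,344))
d=pic("side");e=cv2.imread("pics/s2full.png");cv2.imwrite("pics/sl.png",d["color"][:,:,::-1]);
E
```

```text
rail static (array([-0.125,  0.   ]), 0.993) deck L (array([-0.75,  0.  ]), 0.98) deck R corner (array([-0.625,  0.   ]), 0.989)
lever (array([-0.625, -0.25 ]), 0.983) toe (array([-0.75, -0.5 ]), 0.936) toeL (array([-1. , -0.5]), 0.912)
tread lines (array([-0.75 , -0.375]), 0.954)
```

```bash
python3 -c "
from plant import ctrl
print(ctrl.sign_off(), ctrl.get_state()['contact_force'])"
```

```text
the job is handed in; nothing more can be done
the job is handed in; nothing more can be done
```

The job is done and handed in at about 18 s of robot time; no verdict was reported.

- **Brake down:** I pressed the lever until it stopped moving, at about 29 N. The side view then showed it flat on the strip.
- **Magnet hung:** I threaded the grey magnet's loop onto the peg and opened the fingers. The side and top pictures show it hanging against the post, both right after release and at the end.
- **Brake up:** I lifted the toe with a leaning, shut fingertip until the force rose to about 24 N with no further movement, then backed clear.

**Last checks:**
- **Lever:** Compared with the start image, the toe edge sits 0.5 px on the "up" side. A lever left 0.1 rad down would read about 1.5 px the other way. So it looks fully up, but I inferred the angle from the picture and did not measure it.
- **Trolley:** It shifted about 0.65 px, or 2 mm, along its rail, against the 25 mm allowed.
- **Arm:** It touches nothing; the readings were about 1 N, which is sensor noise.
- **Other models:** I did not measure their positions at the end. Nothing touched them on the way as far as I could tell.

**Disagreements:**
- The peg tip appeared 2–5 mm off its computed position in the side view, which was within the loop's clearance.
- During the grasp the arm read 5.6 N upward and the fingertips were a few millimetres higher than planned, but the magnet was held firmly.

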